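# Line up the sieve cups by size

## Task

Line up the four grey sieve cups by size on the four black pads of the blue strip: the largest on the pad next to the tall end plate, then down in size to the smallest at the far end. Each cup ends standing upright, centred on its own pad and let go; leave the brown bottle standing where it is.

Things in the scene. Friction and masses are not known exactly. Their poses are not given: they have to be found in the camera images.
- cup_d: The largest of four loose sieve cups: an upright plain grey plastic pipe section, open at the top, with a dark mesh floor 4 mm thick. Outer diameter 58 mm, height 104 mm, wall 3 mm, straight sides. Origin: centre of its underside; z points up its axis.
- cup_c: The second largest of four loose sieve cups: an upright plain grey plastic pipe section, open at the top, with a dark mesh floor 4 mm thick. Outer diameter 52 mm, height 86 mm, wall 3 mm, straight sides. Origin: centre of its underside; z points up its axis.
- cup_b: The third largest of four loose sieve cups: an upright plain grey plastic pipe section, open at the top, with a dark mesh floor 4 mm thick. Outer diameter 46 mm, height 68 mm, wall 3 mm, straight sides. Origin: centre of its underside; z points up its axis.
- cup_a: The smallest of four loose sieve cups: an upright plain grey plastic pipe section, open at the top, with a dark mesh floor 4 mm thick. Outer diameter 40 mm, height 50 mm, wall 3 mm, straight sides. Origin: centre of its underside; z points up its axis.
- pad_p: One of four identical round black rubber pads, 64 mm across, 2 mm thick, fixed in one straight row, 84 mm from centre to centre, on a fixed blue strip (420 x 90 mm, 10 mm thick) lying on the bench. Which pad stands where in the row changes. Origin: centre of its underside, 10 mm above the bench; its top is 12 mm above the bench. Its y axis runs along the row, x across it.
- pad_q: One of four identical round black rubber pads, 64 mm across, 2 mm thick, fixed in one straight row, 84 mm from centre to centre, on a fixed blue strip (420 x 90 mm, 10 mm thick) lying on the bench. Which pad stands where in the row changes. Origin: centre of its underside, 10 mm above the bench; its top is 12 mm above the bench. Its y axis runs along the row, x across it.
- pad_r: One of four identical round black rubber pads, 64 mm across, 2 mm thick, fixed in one straight row, 84 mm from centre to centre, on a fixed blue strip (420 x 90 mm, 10 mm thick) lying on the bench. Which pad stands where in the row changes. Origin: centre of its underside, 10 mm above the bench; its top is 12 mm above the bench. Its y axis runs along the row, x across it.
- pad_s: One of four identical round black rubber pads, 64 mm across, 2 mm thick, fixed in one straight row, 84 mm from centre to centre, on a fixed blue strip (420 x 90 mm, 10 mm thick) lying on the bench. Which pad stands where in the row changes. Origin: centre of its underside, 10 mm above the bench; its top is 12 mm above the bench. Its y axis runs along the row, x across it.
- end_plate: Fixed upright aluminium plate standing across one end of the blue strip, in line with the pads: 80 mm wide across the row, 8 mm thick along the row, top 70 mm above the bench. Its end of the strip changes; the other end has only a low aluminium lip (top 16 mm above the bench). Origin: centre of its underside, 10 mm above the bench, 68 mm from the centre of the nearest pad; y runs along the row.
- bottle: Bystander: loose brown glass bottle with a white cap, 56 mm diameter, 115 mm high. Origin: centre of its underside, z up. Not to be disturbed.

How it is judged:
By the outcome, as a careful person would: the job done as asked, in the order asked, and still so for the second after the job is handed in, with the robot touching nothing.
It also fails if it takes over 120 s, if anything falls off the work surface, if the arm or the gripper's body presses on something with over 40 N, if the wrist force passes 120 N, or if a joint passes its speed limit or range.

## Robot

A 7-joint arm with a two-finger parallel gripper is mounted at the origin on the work surface. World frame = base frame: x ahead of the robot, y to its left, z up, the work surface at z = 0. Lengths are in m, angles in rad, forces in N, time in s.
With the tool pointing down it reaches from about 0.4 to 0.925 m from the base axis. Payload 4.1 kg.
Tool frame: the origin (TCP) lies on the mounting face of the last link; the fingertips stand 173 mm ahead of it and the grasp point (between the pads) lies 155 mm ahead of it; z points along the fingers, y is the line along which they close (so a half turn about z gives the same grasp; the last joint's range is limited). The gripper opens to 85 mm and grips with 20 to 120 N. Pads are 22 mm wide; open, the fingers measure 114 mm over their backs; the gripper's body (76 mm by 85 mm) begins 54 mm behind the grasp point. The pads swing forward as they close: fully open they stand 13 mm farther back than shut.
Start: joints at [1.129, 0.398, 0.045, 1.537, -0.019, 1.207, -0.051], TCP at [0.219, -0.612, 0.405] pointing down, gripper open.
Joint ranges: [-2.82, 2.82], [-0.49, 2.23], [-1.37, 1.46], [0, 2.46], [-1.36, 4.5], [0.23, 2], [-2.94, 2.94]. Speed limits (rad/s): [2.57, 2.57, 3.14, 3.14, 3.14, 3.14, 3.14].

## Interface

Orientations are given as a 3x3 rotation matrix whose columns are the frame's x, y, z axes.
In Python, from rig import * gives the robot as it stands. The module is installed in compiled form; this text tells all that it offers.
- The arm moves only by the tool send_rows, never from a script. Its argument "targets" is a list that holds one entry, the list of rows, each a list of 6 numbers: the shift along the tool's x, y, z in mm, then the turn, a rotation vector about the tool's x, y, z in degrees. A call has 1 to 20 rows; each row shifts and turns the commanded pose from where the row before left it, along the tool's axes as they then stand; what a row does not reach is not made up. A row lasts 1/8 s, in which the tool goes at most 62.5 mm and 10.7 degrees, less where a joint would pass 70% of its speed; a pose out of reach is approached as far as the arm can. A call is refused whole if a number of a shift passes 62.5 or a number of a turn 10.7, either way. A call with a gripper value outside its range is refused whole. "hand" is the finger opening in mm, from 0 to 85.4, set as the call begins (left out, the last holds). The fingers move at their own pace and stop on an object; "squeeze" is the grip in N (left out, the last holds). Time passes only in rows, so rows that do not move let the fingers close. It gives the time, the measured TCP pose, the force, the opening and the grip force at its end, in the units of the state.
- observe(): the state, without advancing time (a new reading comes with each control period).
- capture(name): name is "scene" or "top" or "wrist"; returns a dict with "frame" (384x512x3 uint8, red, green, blue), "z_map" (384x512 float32, m along the optical axis (not along the pixel's ray), 0 where there is no reading), "mtx" (3x3 intrinsics, pixels), "origin" and "attitude" of the camera in the world. Camera axes: x right, y down, z forward; pixel columns grow to the right and rows downward; lengths in m; the calibration is good to about 2 mm. A picture is of the moment at which its call begins.
- sign_off(): hands the job in; it is judged then, once.
The state is a dict: "clock": time; "q": joint angles; "qvel": joint speeds; "joint_efforts": joint torques, N m; "position": TCP position; "tcp_rot": TCP orientation; "ft_force": force on the tool from outside, world axes, zero at the start; "torque": the same for the moment, N m; "finger_gap": finger opening in m; "grasp_force": force on a finger pad.
Only numpy, scipy, OpenCV 4.12 (cv2) and the standard library are available. Lean on these libraries where they do the work, as an engineer would, in place of code of your own. Each camera call takes 0.05 s, during which the arm holds its last target. There are 200 camera calls.

## Working session

There is one attempt and no reset: what is moved stays moved. The work goes in short steps, Python scripts to look and compute and a tool call to move; the robot and the scene stay as the last step left them, time stands still between calls to the robot, and variables do not carry over. Pictures are saved under pics/ and viewed, at most 14 in all, crops included, and the job is handed in when it is done.

Besides the shell and the picture viewer there is one more tool, called by a JSON object that holds its "fn" and its "kwargs". send_rows: Moves the arm, as the interface text tells. Its arguments: {"type":"object","properties":{"targets":{"type":"array","items":{"type":"array","items":{"type":"array","items":{"type":"number"}}}},"hand":{"type":"number"},"squeeze":{"type":"number"}},"required":["targets"]}

```bash
mkdir -p pics; python3 - <<'E'
from rig import *
import cv2,numpy as np
s=observe();print(s['clock'],s['position'],np.round(s['tcp_rot'],3))
for n in("scene","top"):
    c=capture(n);cv2.imwrite(f'pics/{n}0.png',cv2.resize(c['frame'][:,:,::-1],(768,576)))
    print(n,c['mtx'],c['origin'],np.round(c['attitude'],3))
    np.savez(f'{n}.npz',**c)
E
```

```text
0.0 [ 0.21844416 -0.6118784   0.40366398] [[ 0.942  0.336 -0.001]
 [ 0.336 -0.942  0.002]
 [-0.    -0.002 -1.   ]]
scene [[410.80529711   0.         261.02121084]
 [  0.         410.80529711 188.97890749]
 [  0.           0.           1.        ]] [0.94177333 0.55960307 0.82694055] [[-0.814  0.427 -0.394]
 [ 0.581  0.598 -0.552]
 [-0.    -0.679 -0.734]]
top [[493.00106807   0.         252.68914183]
 [  0.         493.00106807 189.19134768]
 [  0.           0.           1.        ]] [ 0.42481873 -0.00258365  1.27182947] [[ 0.007 -0.996  0.089]
 [-1.    -0.007 -0.003]
 [ 0.004 -0.089 -0.996]]
```

View pics/scene0.png

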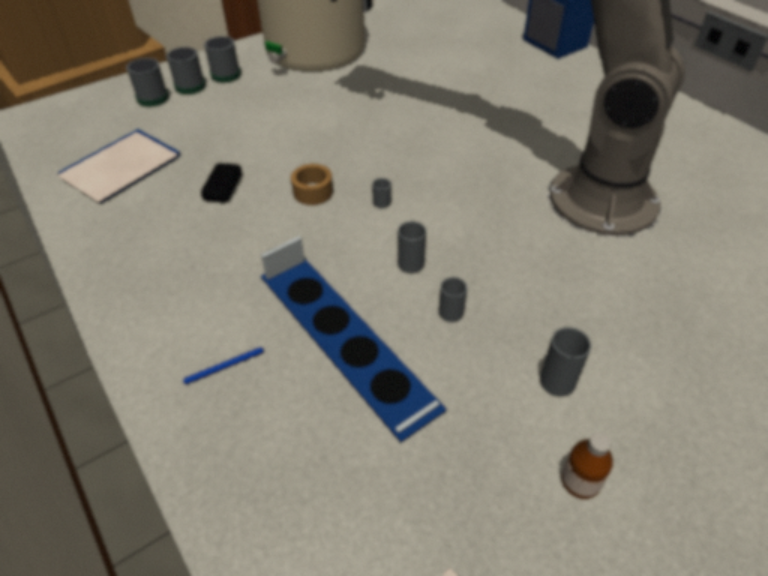

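View pics/top0.png

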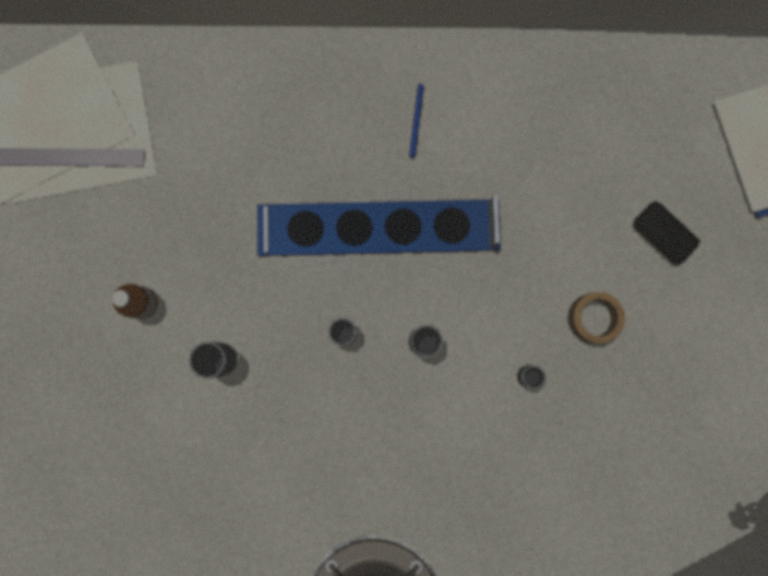

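Top image (768x576 scale): plate at the right end (497,220), pads at (451,226), (403,227), (354,228) and (305,229). Cups: d (208,360), c (426,341), b (343,332), a (531,377), with the bottle at (130,300). Next I'll turn these into world coordinates.

```bash
cat > h.py <<'E'
import numpy as np,cv2
from scipy.optimize import least_squares
def cloud(c):
    z=c['z_map'];v,u=np.mgrid[:384,:512];K=c['mtx']
    p=np.stack([(u-K[0,2])/K[0,0]*z,(v-K[1,2])/K[1,1]*z,z],-1)
    return p@c['attitude'].T+c['origin']
def ray(c,u,v,h):
    K=c['mtx'];d=c['attitude']@np.array([(u-K[0,2])/K[0,0],(v-K[1,2])/K[1,1],1])
    return c['origin']+d*(h-c['origin'][2])/d[2]
def proj(c,p):
    q=(np.asarray(p)-c['origin'])@c['attitude'];return q[...,:2]/q[...,2:]*c['mtx'][0,0]+c['mtx'][:2,2]
def circ(P,r,x0):
    f=lambda x:np.hypot(P[:,0]-x[0],P[:,1]-x[1])-r
    s=least_squares(f,x0,loss='soft_l1',f_scale=.001);return s.x,np.sqrt(np.mean(s.fun**2))
CUPS=dict(d=(.029,.104),c=(.026,.086),b=(.023,.068),a=(.020,.050))
E
python3 - <<'E'
from h import *
T=dict(np.load('top.npz'));S=dict(np.load('scene.npz'))
px=dict(d=(208,360),c=(426,341),b=(343,332),a=(531,377))
for n,(u,v) in px.items():
    r,h=CUPS[n];g=ray(T,u/1.5,v/1.5,h)[:2]
    out=[]
    for c in(T,S):
        P=cloud(c).reshape(-1,3);m=(np.hypot(*(P[:,:2]-g).T)<.045)
        Q=P[m&(abs(P[:,2]-h)<.006)]
        W=P[m&(P[:,2]>.015)&(P[:,2]<h+.02)]
        out+= [len(Q),np.round(circ(Q[:,:2],r-.0015,g),4) if 0 else np.round(circ(Q[:,:2],r-.0015,g)[0],4) if len(Q)>3 else None, W[:,2].max() if len(W) else 0]
    print(n,np.round(g,4),out)
for u,v in((451,226),(403,227),(354,228),(305,229)):
    # dark centroid
    f=T['frame'].astype(int);u/=1.5;v/=1.5
    V,U=np.mgrid[:384,:512];m=(f.sum(-1)<110)&(np.hypot(U-u,V-v)<15)
    print('pad',m.sum(),np.round(ray(T,U[m].mean(),V[m].mean(),.012),4))
    us,vs=proj(S,ray(T,U[m].mean(),V[m].mean(),.012));f=S['frame'].astype(int)
    m=(f.sum(-1)<110)&(np.hypot(U-us,V-vs)<15)
    print('  scene',m.sum(),np.round(ray(S,U[m].mean(),V[m].mean(),.012),4))
print(ray(T,130/1.5,300/1.5,.06),ray(T,120/1.5,298/1.5,.115))
E
```

```text
d [0.4073 0.2616] [119, array([0.4076, 0.2638]), np.float64(0.10971482900640983), 191, array([0.4075, 0.2645]), np.float64(0.10950323016656083)]
c [ 0.4396 -0.0819] [82, array([ 0.44  , -0.0814]), np.float64(0.09248833836703807), 118, array([ 0.4397, -0.0811]), np.float64(0.09101811004283344)]
b [0.4535 0.0518] [72, array([0.4541, 0.0545]), np.float64(0.07364350723285584), 118, array([0.4538, 0.0547]), np.float64(0.0720105966024257)]
a [ 0.3822 -0.2567] [71, array([ 0.3819, -0.2595]), np.float64(0.05630444356172393), 69, array([ 0.3812, -0.2599]), np.float64(0.0558491910321578)]
pad 344 [ 0.641  -0.1291  0.012 ]
  scene 316 [ 0.6404 -0.1297  0.012 ]
pad 360 [ 0.6379 -0.046   0.012 ]
  scene 361 [ 0.6378 -0.0459  0.012 ]
pad 367 [0.635  0.0374 0.012 ]
  scene 411 [0.6355 0.0381 0.012 ]
pad 331 [0.633  0.1211 0.012 ]
  scene 477 [0.6332 0.1222 0.012 ]
[0.50373139 0.40200988 0.06      ] [0.5031814  0.39940148 0.115     ]
```

{"fn": "send_rows", "kwargs": {"targets": [[[0,0,0,0,0,-10.3],[0,0,0,0,0,-10.3],[0,0,0,0,0,-10.3],[0,0,0,0,0,-10.3],[0,0,0,0,0,-10.3],[0,0,0,0,0,-10.3],[0,0,0,0,0,-10.3],[30,30,0,0,0,0],[40,30,0,0,0,0],[40,30,0,0,0,0],[40,30,0,0,0,0],[40,30,0,0,0,0],[40,30,0,0,0,0],[40,30,0,0,0,0],[40,20,0,0,0,0],[0,0,0,0,0,0]]], "hand": 85, "squeeze": 30}}

```text
clock: 2.1
position: [0.4409, -0.2911, 0.4046]
tcp_rot: [[-0.038, 0.999, 0.0], [0.999, 0.038, 0.002], [0.002, 0.001, -1.0]]
ft_force: [-0.8, -0.3, 0.3]
finger_gap: 0.0851
grasp_force: 0.0
```

```bash
cat >> h.py <<'E'
G=dict(d=(.4076,.2641),c=(.4399,-.0813),b=(.4540,.0546),a=(.3816,-.2597),p1=(.6405,-.1299),p2=(.638,-.046),p3=(.6354,.038),p4=(.6329,.1219))
def go(*t):
    from rig import observe
    from scipy.spatial.transform import Rotation as Ro
    s=observe();R=s['tcp_rot'];y=np.array([1,.03,0]);y/=np.linalg.norm(y);z=np.array([0,0,-1.])
    D=np.stack([np.cross(y,z),y,z],1)
    print('t',round(s['clock'],2),'pos',np.round(s['position'],4),'rotvec',np.round(Ro.from_matrix(R.T@D).as_rotvec(degrees=True),2),'q7',round(s['q'][6],2),'gap',round(s['finger_gap'],4),'gf',round(s['grasp_force'],1),'F',np.round(s['ft_force'],1))
    p=s['position']
    for q in t:
        q=np.array(q);print(q,'shift mm',np.round(1000*D.T@(q-p),1));p=q
E
python3 -c "
from h import *
go((.5,0,.404),(*G['d'],.404),(*G['d'],.235))"
```

```text
t 2.1 pos [ 0.4409 -0.2911  0.4046] rotvec [ 0.03 -0.09  0.48] q7 0.46 gap 0.0851 gf 0.0 F [-0.8 -0.3  0.3]
[0.5   0.    0.404] shift mm [289.2  67.8   0.6]
[0.4076 0.2641 0.404 ] shift mm [266.8 -84.4   0. ]
[0.4076 0.2641 0.235 ] shift mm [  0.   0. 169.]
```

{"fn": "send_rows", "kwargs": {"targets": [[[41,10,0,0,0,0.5],[41,10,0,0,0,0],[41,10,0,0,0,0],[41,10,0,0,0,0],[41,10,0,0,0,0],[41,10,0,0,0,0],[43,8,0,0,0,0],[38,-12,0,0,0,0],[38,-12,0,0,0,0],[38,-12,0,0,0,0],[38,-12,0,0,0,0],[38,-12,0,0,0,0],[38,-12,0,0,0,0],[39,-12,0,0,0,0],[0,0,20,0,0,0],[0,0,20,0,0,0],[0,0,0,0,0,0]]]}}

```text
clock: 4.22
position: [0.4105, 0.2589, 0.3631]
tcp_rot: [[-0.021, 1.0, -0.003], [1.0, 0.021, -0.002], [-0.002, -0.003, -1.0]]
ft_force: [-1.1, -0.8, -0.1]
finger_gap: 0.0853
grasp_force: 0.0
```

```bash
python3 -c "
from h import *
from rig import capture
go((*G['d'],.235))
c=capture('wrist');cv2.imwrite('pics/w1.png',c['frame'][:,:,::-1])
print(c['origin'],np.round(c['attitude'],3),proj(c,(*G['d'],.104)))
P=cloud(c).reshape(-1,3);Q=P[(abs(P[:,2]-.104)<.006)&(np.hypot(*(P[:,:2]-G['d']).T)<.045)];print(len(Q),len(Q)>9 and circ(Q[:,:2],.0275,G['d']))"
```

```text
t 4.22 pos [0.4105 0.2589 0.3631] rotvec [-0.19  0.12 -0.54] q7 -0.8 gap 0.0853 gf 0.0 F [-1.1 -0.8 -0.1]
[0.4076 0.2641 0.235 ] shift mm [  5.3  -2.8 128.1]
[0.40972972 0.33069276 0.33230645] [[ 1.     0.021  0.002]
 [ 0.021 -0.957 -0.288]
 [-0.004  0.288 -0.958]] [257.11005765 189.27320856]
1082 (array([0.40825749, 0.26450885]), np.float64(0.0010372301649146862))
```

View pics/w1.png

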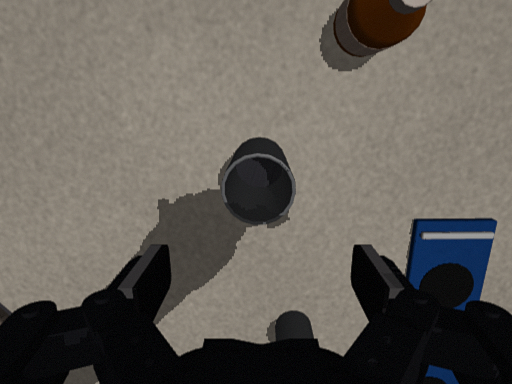

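The wrist view shows cup d's rim at (258,188), about 1 px from the prediction, and the bottle is well clear at (385,20). Now to descend and grip.

{"fn": "send_rows", "kwargs": {"targets": [[[5.5,-2.5,18,0,0,-0.5],[0,0,25,0,0,0],[0,0,25,0,0,0],[0,0,25,0,0,0],[0,0,20,0,0,0],[0,0,15,0,0,0],[0,0,0,0,0,0],[0,0,0,0,0,0]]]}}

```text
clock: 5.28
position: [0.4082, 0.2661, 0.2372]
tcp_rot: [[-0.031, 1.0, 0.001], [1.0, 0.031, 0.001], [0.001, 0.001, -1.0]]
ft_force: [0.2, -0.9, -0.3]
finger_gap: 0.0849
grasp_force: 0.0
```

{"fn": "send_rows", "kwargs": {"targets": [[[0,0,0,0,0,0],[0,0,0,0,0,0],[0,0,0,0,0,0],[0,0,0,0,0,0],[0,0,0,0,0,0],[0,0,0,0,0,0],[0,0,0,0,0,0],[0,0,0,0,0,0]]], "hand": 45, "squeeze": 30}}

```text
clock: 6.28
position: [0.4081, 0.266, 0.2374]
tcp_rot: [[-0.03, 1.0, 0.001], [1.0, 0.03, 0.0], [0.0, 0.001, -1.0]]
ft_force: [-1.2, -0.7, 5.1]
finger_gap: 0.0561
grasp_force: 32.6
```

```bash
python3 -c "
from h import *
go((*G['d'],.365),(.5,.0,.365),(.52,-.13,.365),(*G['p1'],.365))"
```

```text
t 6.28 pos [0.4081 0.266  0.2374] rotvec [ 0.06 -0.    0.02] q7 -0.98 gap 0.0561 gf 32.6 F [-1.2 -0.7  5.1]
[0.4076 0.2641 0.365 ] shift mm [  -1.9   -0.6 -127.6]
[0.5   0.    0.365] shift mm [-266.8   84.4    0. ]
[ 0.52  -0.13   0.365] shift mm [-130.5   16.1    0. ]
[ 0.6405 -0.1299  0.365 ] shift mm [ -3.5 120.4   0. ]
```

{"fn": "send_rows", "kwargs": {"targets": [[[0,0,-10,0,0,0],[0,0,-25,0,0,0],[0,0,-30,0,0,0],[0,0,-30,0,0,0],[0,0,-30,0,0,0],[-20,5,0,0,0,0],[-35,11,0,0,0,0],[-35,11,0,0,0,0],[-35,11,0,0,0,0],[-35,11,0,0,0,0],[-35,11,0,0,0,0],[-35,11,0,0,0,0],[-35,11,0,0,0,0],[-35,5,0,0,0,0],[-35,5,0,0,0,0],[-35,5,0,0,0,0],[-30,10,0,0,0,0],[0,20,0,0,0,0],[0,30,0,0,0,0],[0,0,0,0,0,0]]]}}

```text
clock: 8.78
position: [0.5782, -0.129, 0.3616]
tcp_rot: [[-0.031, 1.0, 0.001], [1.0, 0.031, 0.002], [0.001, 0.001, -1.0]]
ft_force: [-0.9, 0.4, -2.1]
finger_gap: 0.0564
grasp_force: 33.2
```

```bash
python3 -c "
from h import *
go((.6405,-.1282,.365),(.6405,-.1282,.270),(.6405,-.1282,.2504))"
```

```text
t 8.78 pos [ 0.5782 -0.129   0.3616] rotvec [ 0.06 -0.09  0.08] q7 -0.01 gap 0.0564 gf 33.2 F [-0.9  0.4 -2.1]
[ 0.6405 -0.1282  0.365 ] shift mm [-1.1 62.3 -3.4]
[ 0.6405 -0.1282  0.27  ] shift mm [ 0.  0. 95.]
[ 0.6405 -0.1282  0.2504] shift mm [ 0.   0.  19.6]
```

{"fn": "send_rows", "kwargs": {"targets": [[[-1,22,0,0,0,0],[0,25,0,0,0,0],[0,15,0,0,0,0],[0,0,25,0,0,0],[0,0,30,0,0,0],[0,0,25,0,0,0],[0,0,10,0,0,0],[0,0,0,0,0,0],[0,0,0,0,0,0]]]}}

```text
clock: 9.9
position: [0.6395, -0.1284, 0.2731]
tcp_rot: [[-0.03, 1.0, 0.002], [1.0, 0.03, -0.0], [-0.0, 0.002, -1.0]]
ft_force: [0.1, 0.0, -0.4]
finger_gap: 0.0561
grasp_force: 33.2
```

```bash
cat >> h.py <<'E'
def held(n,h,g,cams=('wrist','top','scene'),pic=None):
    from rig import capture
    r=CUPS[n][0]
    for k in cams:
        c=capture(k);P=cloud(c).reshape(-1,3);Q=P[(abs(P[:,2]-h)<.005)&(np.hypot(*(P[:,:2]-g).T)<r+.004)]
        print(k,len(Q),len(Q)>9 and circ(Q[:,:2],r-.0015,g))
        if pic and k==cams[0]: cv2.imwrite(pic,c['frame'][:,:,::-1])
E
python3 -c "
from h import *
from rig import observe
z=observe()['position'][2]
go((.6405,-.1282,.2504))
held('d',z-.2374+.104,G['p1'],pic='pics/w2.png')"
```

```text
t 9.9 pos [ 0.6395 -0.1284  0.2731] rotvec [0.12 0.03 0.02] q7 -0.09 gap 0.0561 gf 33.2 F [ 0.1  0.  -0.4]
[ 0.6405 -0.1282  0.2504] shift mm [ 0.2  1.1 22.7]
wrist 4226 (array([ 0.64045228, -0.12967157]), np.float64(0.0016157722207233568))
top 18 (array([ 0.63908447, -0.12964231]), np.float64(0.001087123272380111))
scene 119 (array([ 0.63855883, -0.12961082]), np.float64(0.001882003089904761))
```

View pics/w2.png

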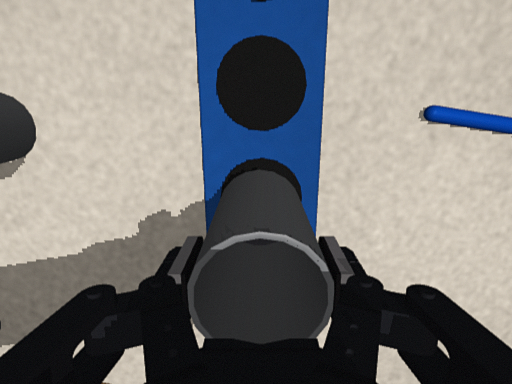

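The wrist view shows cup d centred over its pad, with the dark rim visible at (261,185), and the next pad centred at (261,83). Next I'll lower it gently.

{"fn": "send_rows", "kwargs": {"targets": [[[0,1,8,0,0,0],[0,0,6,0,0,0],[0,0,4,0,0,0],[0,0,3,0,0,0],[0,0,0,0,0,0],[0,0,0,0,0,0]]]}}

```text
clock: 10.8
position: [0.6401, -0.1284, 0.2509]
tcp_rot: [[-0.03, 1.0, 0.0], [1.0, 0.03, -0.0], [-0.0, 0.0, -1.0]]
ft_force: [0.7, 0.1, -0.7]
finger_gap: 0.0562
grasp_force: 33.3
```

```bash
python3 -c "
from h import *
from rig import capture
go((.6405,-.1282,.2504))
c=capture('wrist');f=c['frame'].astype(int);print(proj(c,(*G['p2'],.012)))
m=((f.sum(-1)<120)).astype('uint8');n,l,st,ce=cv2.connectedComponentsWithStats(m)
for i in range(1,n):
  if st[i,4]>1500: print(st[i],ce[i],ray(c,*ce[i],.012))
held('d',.118,G['p1'])"
```

```text
t 10.8 pos [ 0.6401 -0.1284  0.2509] rotvec [0.02 0.01 0.03] q7 -0.1 gap 0.0562 gf 33.3 F [ 0.7  0.1 -0.7]
[ 0.6405 -0.1282  0.2504] shift mm [0.2 0.4 0.5]
[259.99771669  82.01558955]
[ 211   28  100  106 8206] [260.44601511  80.87326347] [ 0.63826334 -0.04530848  0.012     ]
[    0   233   512   151 36054] [257.85183336 337.64101071] [ 0.64219335 -0.24284547  0.012     ]
wrist 4102 (array([ 0.64088981, -0.12964358]), np.float64(0.001614290935273317))
top 19 (array([ 0.63927732, -0.12941577]), np.float64(0.001092013798435716))
scene 112 (array([ 0.63885939, -0.12889656]), np.float64(0.0018933076945279361))
```

{"fn": "send_rows", "kwargs": {"targets": [[[0,0,1,0,0,0],[0,0,0.5,0,0,0],[0,0,0,0,0,0],[0,0,0,0,0,0]]]}}

```text
clock: 11.5
position: [0.64, -0.1284, 0.2495]
tcp_rot: [[-0.03, 1.0, 0.0], [1.0, 0.03, -0.0], [-0.0, 0.0, -1.0]]
ft_force: [-1.2, -0.4, 1.4]
finger_gap: 0.0561
grasp_force: 33.5
```

{"fn": "send_rows", "kwargs": {"targets": [[[0,0,0,0,0,0],[0,0,0,0,0,0],[0,0,0,0,0,0],[0,0,0,0,0,0],[0,0,0,0,0,0],[0,0,-10,0,0,0],[0,0,-25,0,0,0],[0,0,-30,0,0,0],[0,0,-30,0,0,0],[0,0,-20,0,0,0],[0,-20,0,0,0,0],[0,-30,0,0,0,0],[10,-30,0,0,0,0],[10,-30,0,0,0,0],[10,-30,0,0,0,0],[10,-30,0,0,0,0],[10,-30,0,0,0,0],[0,0,20,0,0,0],[0,0,30,0,0,0],[0,0,0,0,0,0]]], "hand": 85}}

```text
clock: 14.0
position: [0.4374, -0.0844, 0.3128]
tcp_rot: [[-0.031, 1.0, -0.004], [1.0, 0.031, 0.001], [0.001, -0.004, -1.0]]
ft_force: [-0.5, 0.8, 0.8]
finger_gap: 0.0846
grasp_force: 0.0
```

```bash
python3 -c "
from h import *
held('d',.116,G['p1'],('top','scene'))
held('c',.086,G['c'],('wrist',),'pics/w3.png')
go((*G['c'],.220))"
```

```text
top 112 (array([ 0.63834031, -0.12943341]), np.float64(0.0010509209474757067))
scene 148 (array([ 0.6381257 , -0.12938762]), np.float64(0.0014095487145417114))
wrist 1195 (array([ 0.44090443, -0.08166746]), np.float64(0.0010198720976397678))
t 14.15 pos [ 0.4392 -0.0845  0.3152] rotvec [0.09 0.02 0.03] q7 0.01 gap 0.0852 gf 0.0 F [ 0.9 -0.1  0.1]
[ 0.4399 -0.0813  0.22  ] shift mm [ 3.2  0.8 95.2]
```

View pics/w3.png

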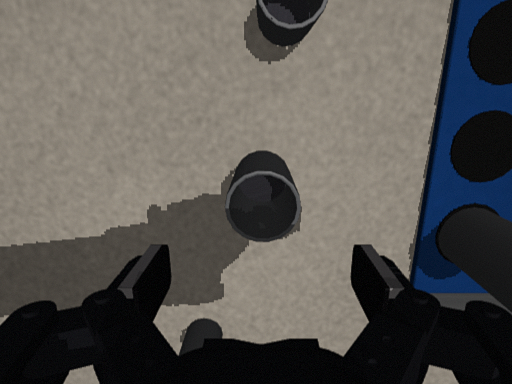

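Cup c's rim is at (263,206) as predicted, and d is standing on its pad at right. Now to grip c.

{"fn": "send_rows", "kwargs": {"targets": [[[3,1,17,0,0,0],[0,0,25,0,0,0],[0,0,25,0,0,0],[0,0,20,0,0,0],[0,0,11,0,0,0],[0,0,0,0,0,0],[0,0,0,0,0,0]]]}}

```text
clock: 15.02
position: [0.44, -0.0814, 0.2168]
tcp_rot: [[-0.031, 1.0, 0.001], [1.0, 0.031, -0.0], [-0.0, 0.001, -1.0]]
ft_force: [-0.4, -0.0, 0.0]
finger_gap: 0.0849
grasp_force: 0.0
```

{"fn": "send_rows", "kwargs": {"targets": [[[0,0,0,0,0,0],[0,0,0,0,0,0],[0,0,0,0,0,0],[0,0,0,0,0,0],[0,0,0,0,0,0],[0,0,0,0,0,0],[0,0,0,0,0,0],[0,0,0,0,0,0]]], "hand": 40}}

```text
clock: 16.02
position: [0.4399, -0.0816, 0.2169]
tcp_rot: [[-0.03, 1.0, 0.001], [1.0, 0.03, -0.001], [-0.001, 0.001, -1.0]]
ft_force: [-0.5, 0.8, 5.7]
finger_gap: 0.0522
grasp_force: 30.9
```

```bash
python3 -c "
from h import *
go((*G['c'],.300),(*G['p2'],.3))"
```

```text
t 16.02 pos [ 0.4399 -0.0816  0.2169] rotvec [0.05 0.04 0.02] q7 -0.14 gap 0.0522 gf 30.9 F [-0.5  0.8  5.7]
[ 0.4399 -0.0813  0.3   ] shift mm [  0.3  -0.  -83.1]
[ 0.638 -0.046  0.3  ] shift mm [ 29.3 199.1   0. ]
```

{"fn": "send_rows", "kwargs": {"targets": [[[0,0,-10,0,0,0],[0,0,-20,0,0,0],[0,0,-25,0,0,0],[0,0,-15,0,0,0],[10,19,0,0,0,0],[20,30,0,0,0,0],[0,35,0,0,0,0],[0,35,0,0,0,0],[0,35,0,0,0,0],[0,30,0,0,0,0],[0,15,0,0,0,0],[0,0,15,0,0,0],[0,0,20,0,0,0],[0,0,12,0,0,0],[0,0,5,0,0,0],[0,0,0,0,0,0],[0,0,0,0,0,0],[0,0,0,0,0,0]]]}}

```text
clock: 18.27
position: [0.6378, -0.0454, 0.2349]
tcp_rot: [[-0.03, 1.0, 0.001], [1.0, 0.03, -0.0], [-0.0, 0.001, -1.0]]
ft_force: [0.0, -0.0, -2.0]
finger_gap: 0.0519
grasp_force: 31.9
```

```bash
python3 -c "
from h import *
go((*G['p2'],.229))"
```

```text
t 18.27 pos [ 0.6378 -0.0454  0.2349] rotvec [0.07 0.01 0.02] q7 -0.26 gap 0.0519 gf 31.9 F [ 0. -0. -2.]
[ 0.638 -0.046  0.229] shift mm [-0.6  0.2  5.9]
```

{"fn": "send_rows", "kwargs": {"targets": [[[-0.6,0.2,3,0,0,0],[0,0,2,0,0,0],[0,0,1,0,0,0],[0,0,0,0,0,0],[0,0,0,0,0,0]]]}}

```text
clock: 18.9
position: [0.6378, -0.0461, 0.2289]
tcp_rot: [[-0.03, 1.0, 0.0], [1.0, 0.03, -0.001], [-0.001, 0.0, -1.0]]
ft_force: [-2.0, -0.3, 5.1]
finger_gap: 0.0525
grasp_force: 32.2
```

{"fn": "send_rows", "kwargs": {"targets": [[[0,0,0,0,0,0],[0,0,0,0,0,0],[0,0,0,0,0,0],[0,0,0,0,0,0],[0,0,0,0,0,0],[0,0,-10,0,0,0],[0,0,-25,0,0,0],[0,0,-30,0,0,0],[0,0,-20,0,0,0],[10,-20,0,0,0,0],[15,-30,0,0,0,0],[15,-30,0,0,0,0],[15,-30,0,0,0,0],[15,-30,0,0,0,0],[15,-30,0,0,0,0],[20,-20,0,0,0,0],[0,0,10,0,0,0],[0,0,20,0,0,0],[0,0,0,0,0,0]]], "hand": 85}}

```text
clock: 21.28
position: [0.4444, 0.0524, 0.282]
tcp_rot: [[-0.03, 1.0, -0.003], [1.0, 0.03, -0.0], [-0.0, -0.003, -1.0]]
ft_force: [0.1, -1.0, -0.5]
finger_gap: 0.0853
grasp_force: 0.0
```

```bash
python3 -c "
from h import *
held('c',.098,G['p2'],('top','scene'))
held('d',.116,G['p1'],('top','scene'))
held('b',.068,G['b'],('wrist',))
go((*G['b'],.200))"
```

```text
top 93 (array([ 0.63707879, -0.04600651]), np.float64(0.0011208515986226046))
scene 121 (array([ 0.6372143 , -0.04569097]), np.float64(0.0013035944112578279))
top 104 (array([ 0.6382956 , -0.12959609]), np.float64(0.0010321746312600443))
scene 146 (array([ 0.63816519, -0.12969597]), np.float64(0.001337663307178476))
wrist 1194 (array([0.45504113, 0.05460873]), np.float64(0.0010046409412507763))
t 21.52 pos [0.4452 0.0531 0.2838] rotvec [ 0.07 -0.    0.  ] q7 -0.37 gap 0.085 gf 0.0 F [-0.3 -0.1  0.3]
[0.454  0.0546 0.2   ] shift mm [ 1.3  8.9 83.8]
```

{"fn": "send_rows", "kwargs": {"targets": [[[1.5,9,14,0,0,0],[0,0,25,0,0,0],[0,0,25,0,0,0],[0,0,14,0,0,0],[0,0,6,0,0,0],[0,0,0,0,0,0],[0,0,0,0,0,0]]]}}

```text
clock: 22.4
position: [0.454, 0.055, 0.1999]
tcp_rot: [[-0.03, 1.0, 0.002], [1.0, 0.03, -0.0], [-0.0, 0.002, -1.0]]
ft_force: [-0.6, -0.6, 0.0]
finger_gap: 0.0846
grasp_force: 0.0
```

{"fn": "send_rows", "kwargs": {"targets": [[[0,0,0,0,0,0],[0,0,0,0,0,0],[0,0,0,0,0,0],[0,0,0,0,0,0],[0,0,0,0,0,0],[0,0,0,0,0,0],[0,0,0,0,0,0],[0,0,0,0,0,0]]], "hand": 34}}

```text
clock: 23.4
position: [0.4538, 0.0549, 0.1997]
tcp_rot: [[-0.03, 1.0, 0.0], [1.0, 0.03, -0.001], [-0.001, 0.0, -1.0]]
ft_force: [-0.7, -0.2, 6.0]
finger_gap: 0.0455
grasp_force: 30.5
```

```bash
python3 -c "
from h import *
go((*G['b'],.270),(*G['p3'],.27))"
```

```text
t 23.4 pos [0.4538 0.0549 0.1997] rotvec [0.03 0.03 0.03] q7 -0.52 gap 0.0455 gf 30.5 F [-0.7 -0.2  6. ]
[0.454  0.0546 0.27  ] shift mm [ -0.3   0.2 -70.3]
[0.6354 0.038  0.27  ] shift mm [-22.  180.8   0. ]
```

{"fn": "send_rows", "kwargs": {"targets": [[[0,0,-10,0,0,0],[0,0,-20,0,0,0],[0,0,-25,0,0,0],[0,0,-15,0,0,0],[-5,20,0,0,0,0],[-5,30,0,0,0,0],[-5,35,0,0,0,0],[-5,35,0,0,0,0],[-2,35,0,0,0,0],[0,26.5,0,0,0,0],[0,0,0,0,0,0],[0,0,15,0,0,0],[0,0,20,0,0,0],[0,0,12,0,0,0],[0,0,5,0,0,0],[0,0,0,0,0,0],[0,0,0,0,0,0],[0,0,0,0,0,0]]]}}

```text
clock: 25.65
position: [0.6359, 0.0385, 0.2178]
tcp_rot: [[-0.03, 1.0, 0.001], [1.0, 0.03, -0.0], [-0.0, 0.001, -1.0]]
ft_force: [-0.3, 0.3, -1.0]
finger_gap: 0.046
grasp_force: 31.1
```

```bash
python3 -c "
from h import *
go((.6354,.0383,.2117))"
```

```text
t 25.65 pos [0.6359 0.0385 0.2178] rotvec [0.07 0.   0.02] q7 -0.42 gap 0.046 gf 31.1 F [-0.3  0.3 -1. ]
[0.6354 0.0383 0.2117] shift mm [-0.2 -0.5  6.1]
```

{"fn": "send_rows", "kwargs": {"targets": [[[0,-0.2,3,0,0,0],[0,0,2,0,0,0],[0,0,1,0,0,0],[0,0,0,0,0,0],[0,0,0,0,0,0]]]}}

```text
clock: 26.28
position: [0.6354, 0.0384, 0.2117]
tcp_rot: [[-0.03, 1.0, -0.0], [1.0, 0.03, -0.001], [-0.001, -0.0, -1.0]]
ft_force: [-2.6, -1.1, 6.1]
finger_gap: 0.0462
grasp_force: 31.5
```

{"fn": "send_rows", "kwargs": {"targets": [[[0,0,0,0,0,0],[0,0,0,0,0,0],[0,0,0,0,0,0],[0,0,0,0,0,0],[0,0,0,0,0,0],[0,0,-10,0,0,0],[0,0,-25,0,0,0],[0,0,-25,0,0,0],[0,0,-15,0,0,0],[0,-25,0,0,0,0],[0,-35,0,0,0,0],[-10,-35,0,0,0,0],[-30,-35,0,0,0,0],[-40,-30,0,0,0,0],[-40,-20,0,0,0,0],[-40,-20,0,0,0,0],[-40,-20,0,0,0,0],[-40,-20,0,0,0,0],[-40,-10,0,0,0,0],[0,0,0,0,0,0]]], "hand": 85}}

```text
clock: 28.78
position: [0.3928, -0.2522, 0.2864]
tcp_rot: [[-0.024, 1.0, -0.0], [1.0, 0.024, -0.001], [-0.001, -0.0, -1.0]]
ft_force: [0.3, 0.3, -0.3]
finger_gap: 0.0845
grasp_force: 0.0
```

```bash
python3 -c "
from h import *
held('b',.080,G['p3'],('top','scene'))
held('a',.050,G['a'],('wrist',))
go((*G['a'],.26),(*G['a'],.187))"
```

```text
top 75 (array([0.63481491, 0.03819678]), np.float64(0.0009980233157910565))
scene 114 (array([0.63461969, 0.03858185]), np.float64(0.0010760686633165782))
wrist 833 (array([ 0.38304923, -0.26035233]), np.float64(0.00099090148656479))
t 28.93 pos [ 0.3943 -0.2482  0.2863] rotvec [ 0.01 -0.02  0.09] q7 0.35 gap 0.085 gf 0.0 F [-0.   0.1 -0.5]
[ 0.3816 -0.2597  0.26  ] shift mm [-11.1 -13.1  26.3]
[ 0.3816 -0.2597  0.187 ] shift mm [ 0.  0. 73.]
```

{"fn": "send_rows", "kwargs": {"targets": [[[-11,-13,0,0,0,0],[0,0,0,0,0,0],[0,0,0,0,0,0],[0,0,25,0,0,0],[0,0,25,0,0,0],[0,0,25,0,0,0],[0,0,0,0,0,0],[0,0,0,0,0,0]]]}}

```text
clock: 29.92
position: [0.3822, -0.2602, 0.2119]
tcp_rot: [[-0.031, 1.0, 0.001], [1.0, 0.031, -0.0], [-0.001, 0.001, -1.0]]
ft_force: [0.4, 0.0, 0.7]
finger_gap: 0.0848
grasp_force: 0.0
```

```bash
python3 -c "
from h import *
held('a',.050,G['a'],('wrist',),'pics/w4.png')
go((.382,-.26,.187))"
```

```text
wrist 1994 (array([ 0.38298596, -0.2602744 ]), np.float64(0.0009871295920642843))
t 29.98 pos [ 0.3822 -0.2604  0.2122] rotvec [0.1  0.07 0.06] q7 0.3 gap 0.0852 gf 0.0 F [-0.4 -0.7 -0.2]
[ 0.382 -0.26   0.187] shift mm [ 0.4 -0.2 25.2]
```

View pics/w4.png

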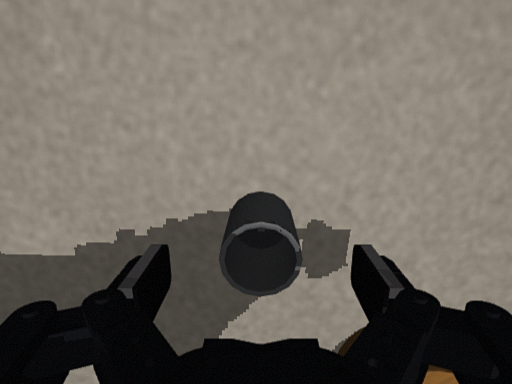

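Cup a is centred between the fingers, with its rim at (260,258). Descend and grip.

{"fn": "send_rows", "kwargs": {"targets": [[[0,0,15,0,0,0],[0,0,9,0,0,0],[0,0,0,0,0,0],[0,0,0,0,0,0]]]}}

```text
clock: 30.48
position: [0.3815, -0.2605, 0.1872]
tcp_rot: [[-0.03, 1.0, 0.0], [1.0, 0.03, 0.0], [0.0, 0.0, -1.0]]
ft_force: [-0.1, 0.4, 0.8]
finger_gap: 0.0849
grasp_force: 0.0
```

{"fn": "send_rows", "kwargs": {"targets": [[[0,0,0,0,0,0],[0,0,0,0,0,0],[0,0,0,0,0,0],[0,0,0,0,0,0],[0,0,0,0,0,0],[0,0,0,0,0,0],[0,0,0,0,0,0],[0,0,0,0,0,0],[0,0,0,0,0,0]]], "hand": 28}}

```text
clock: 31.6
position: [0.3816, -0.2605, 0.1876]
tcp_rot: [[-0.03, 1.0, 0.0], [1.0, 0.03, -0.001], [-0.001, 0.0, -1.0]]
ft_force: [-0.3, 1.1, 5.3]
finger_gap: 0.0394
grasp_force: 30.4
```

```bash
python3 -c "
from h import *
go((.38,-.26,.31),(.46,.06,.31),(*G['p4'],.31))"
```

```text
t 31.6 pos [ 0.3816 -0.2605  0.1876] rotvec [0.01 0.03 0.02] q7 0.26 gap 0.0394 gf 30.4 F [-0.3  1.1  5.3]
[ 0.38 -0.26  0.31] shift mm [   0.6   -1.6 -122.4]
[0.46 0.06 0.31] shift mm [317.5  89.6   0. ]
[0.6329 0.1219 0.31  ] shift mm [ 56.7 174.7   0. ]
```

{"fn": "send_rows", "kwargs": {"targets": [[[0,0,-10,0,0,0],[0,0,-25,0,0,0],[0,0,-30,0,0,0],[0,0,-25,0,0,0],[0,0,-10,0,0,0],[25,8,0,0,0,0],[40,12,0,0,0,0],[40,12,0,0,0,0],[40,12,0,0,0,0],[40,12,0,0,0,0],[40,12,0,0,0,0],[40,12,0,0,0,0],[40,20,0,0,0,0],[30,30,0,0,0,0],[20,35,0,0,0,0],[20,35,0,0,0,0],[0,35,0,0,0,0],[0,20,0,0,0,0],[0,0,0,0,0,0],[0,0,0,0,0,0]]]}}

```text
clock: 34.1
position: [0.6238, 0.1222, 0.2864]
tcp_rot: [[-0.031, 1.0, -0.002], [1.0, 0.031, -0.0], [-0.0, -0.002, -1.0]]
ft_force: [-0.5, -0.2, -0.6]
finger_gap: 0.0392
grasp_force: 30.5
```

```bash
python3 -c "
from h import *
go((.6329,.1216,.22),(.6329,.1216,.1996))"
```

```text
t 34.1 pos [0.6238 0.1222 0.2864] rotvec [-0.13  0.02  0.06] q7 -0.54 gap 0.0392 gf 30.5 F [-0.5 -0.2 -0.6]
[0.6329 0.1216 0.22  ] shift mm [-0.9  9.  66.4]
[0.6329 0.1216 0.1996] shift mm [ 0.   0.  20.4]
```

{"fn": "send_rows", "kwargs": {"targets": [[[-1,9,0,0,0,0],[0,0,20,0,0,0],[0,0,25,0,0,0],[0,0,20,0,0,0],[0,0,12,0,0,0],[0,0,4,0,0,0],[0,0,0,0,0,0],[0,0,0,0,0,0],[0,0,0,0,0,0]]]}}

```text
clock: 35.22
position: [0.6342, 0.1215, 0.2069]
tcp_rot: [[-0.03, 1.0, 0.001], [1.0, 0.03, 0.0], [0.0, 0.001, -1.0]]
ft_force: [-0.4, -0.0, -0.6]
finger_gap: 0.039
grasp_force: 30.5
```

```bash
python3 -c "
from h import *
go((.6329,.1216,.1996))"
```

```text
t 35.23 pos [0.6342 0.1215 0.2069] rotvec [ 0.08 -0.    0.02] q7 -0.59 gap 0.039 gf 30.5 F [-0.4 -0.  -0.6]
[0.6329 0.1216 0.1996] shift mm [ 0.1 -1.3  7.3]
```

{"fn": "send_rows", "kwargs": {"targets": [[[0,-1.2,4,0,0,0],[0,0,2,0,0,0],[0,0,1.2,0,0,0],[0,0,0,0,0,0],[0,0,0,0,0,0]]]}}

```text
clock: 35.85
position: [0.6325, 0.1214, 0.1997]
tcp_rot: [[-0.03, 1.0, -0.001], [1.0, 0.03, -0.001], [-0.001, -0.001, -1.0]]
ft_force: [-2.5, -0.6, 5.3]
finger_gap: 0.0396
grasp_force: 30.9
```

{"fn": "send_rows", "kwargs": {"targets": [[[0,0,0,0,0,0],[0,0,0,0,0,0],[0,0,0,0,0,0],[0,0,0,0,0,0],[0,0,0,0,0,0],[0,0,-10,0,0,0],[0,0,-25,0,0,0],[0,0,-30,0,0,0],[0,0,-30,0,0,0],[0,0,-30,0,0,0],[0,0,-20,0,0,0],[-20,-20,0,0,0,0],[-35,0,0,0,0,0],[-40,0,0,0,0,0],[-40,0,0,0,0,0],[-40,0,0,0,0,0],[-40,0,0,0,0,0],[-35,0,0,0,0,0],[0,0,0,0,0,0],[0,0,0,0,0,0]]], "hand": 85}}

```text
clock: 38.35
position: [0.6203, -0.1281, 0.344]
tcp_rot: [[-0.031, 1.0, -0.0], [1.0, 0.031, 0.001], [0.001, -0.0, -1.0]]
ft_force: [-0.3, 0.4, -0.2]
finger_gap: 0.085
grasp_force: 0.0
```

```bash
python3 -c "
from h import *
go()
held('d',.116,G['p1'],('wrist','top','scene'),'pics/w5.png')
held('c',.098,G['p2'])
held('b',.080,G['p3'])
held('a',.062,G['p4'])"
```

```text
t 38.35 pos [ 0.6203 -0.1281  0.344 ] rotvec [-0.01 -0.06  0.07] q7 -0.09 gap 0.085 gf 0.0 F [-0.3  0.4 -0.2]
wrist 1384 (array([ 0.63974062, -0.12985575]), np.float64(0.0010324121690470642))
top 35 (array([ 0.63879943, -0.12965709]), np.float64(0.0011679486850639036))
scene 138 (array([ 0.63832989, -0.12917571]), np.float64(0.0014668753792249926))
wrist 1223 (array([ 0.63841163, -0.04705695]), np.float64(0.0010293859129028636))
top 93 (array([ 0.63723283, -0.04603746]), np.float64(0.001101523997221126))
scene 128 (array([ 0.6370031 , -0.04558644]), np.float64(0.0015051846861901547))
wrist 0 False
top 75 (array([0.6345232 , 0.03820291]), np.float64(0.0011209469345950592))
scene 118 (array([0.63457413, 0.03850502]), np.float64(0.0011532492475988978))
wrist 0 False
top 64 (array([0.63170173, 0.12115854]), np.float64(0.0010290199034208452))
scene 98 (array([0.63169765, 0.1214174 ]), np.float64(0.001251657403222515))
```

View pics/w5.png

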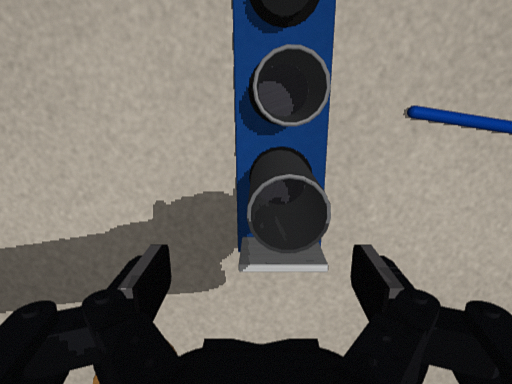

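In the wrist view, d (288,212) stands next to the plate and c (290,85) stands on the next pad. All four cups measure within about 1–2 mm of their pad centres. One last scene check before handing in.

```bash
python3 -c "
from rig import *
import cv2
cv2.imwrite('pics/s2.png',cv2.resize(capture('scene')['frame'][:,:,::-1],(768,576)))"
```

```text
(no output)
```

View pics/s2.png

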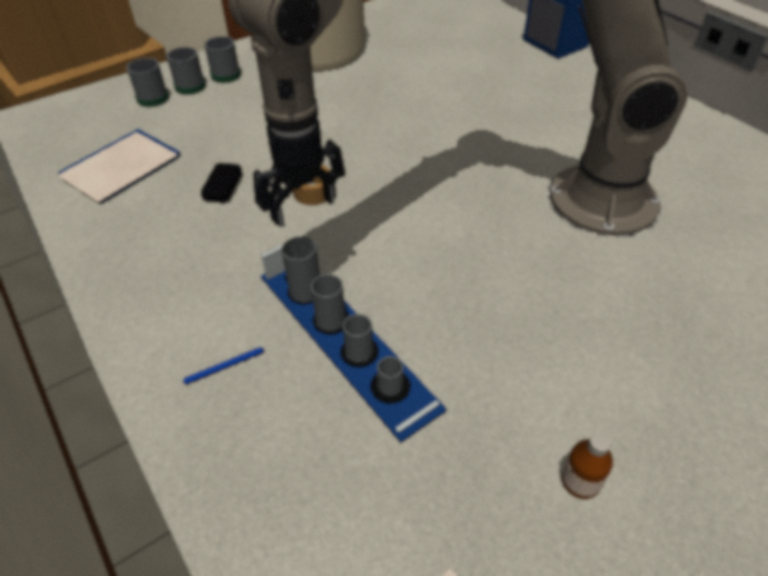

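The four cups stand in size order from the plate (300,270) down to (390,378), the bottle is still at (588,470), and the gripper is clear.

```bash
python3 -c "
from rig import *
print(sign_off())"
```

```text
the job is handed in; nothing more can be done
None
```

The job is handed in after about 38 s of robot time: all four cups stand let go on their pads, largest next to the end plate down to smallest, each about 1–2 mm from its pad centre, and the bottle was not touched.

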